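# Index the rotary fixture to its empty nest, set it on the pawl and clamp it

## Task

The hand-cranked indexing fixture on the bench has one nest without a brass blank. Crank its plate forward (anticlockwise seen from above, the only way the ratchet allows) until the empty nest shows in the window of the guard and the pawl has dropped in behind its tooth; then draw the crank gently back until you feel the tooth bear on the pawl, without straining the pawl, and lock the plate there by pressing the clamp lever all the way down. Leave the things lying round the fixture where they are.

Things in the scene. Friction and masses are not known exactly. Their poses are not given: they have to be found in the camera images.
- index_fixture: indexing fixture fixed to the bench: round grey cast base (200 mm diameter, 14 mm high), steel index plate with ratchet rim (75 mm radius), aluminium guard, cam clamp. Origin: centre of the underside, on the plate's axis; z up, -x points from the axis to the window (roughly to the robot), -y to the clamp's side, +y to the pawl's side
- plate_axis (a point): point on the upright axis of the index plate, 50 mm above the bench. Round it stands the hub, 24 mm in diameter, its top 63 mm above the bench. Six stations 60 degrees apart; at each the pawl stops the plate from running back
- index_plate (a joint): turn of the index plate, rad, growing anticlockwise seen from above (forward). 0: empty nest in the middle of the window. It starts between -4.5 and -1.2: turn it forward to about 0. Friction keeps it where it is left; forward turning takes 1 to 4 N at the handle
- window (a point): middle of the window in the guard, 46 mm from the axis, 37 mm above the bench. The window spans 54 degrees, from 30 to 60 mm from the axis, in a fixed level sheet of 65 mm radius whose top is 44.5 mm above the bench; only one station can be seen through it
- empty_nest (a point): centre of the rim of the empty nest, 46 mm from the axis, 37 mm above the bench: a steel ring of 30 mm outside diameter with a dark floor and a thin pin. The other five nests are filled with a brass disc with a raised hub. The empty nest lies straight opposite the crank handle
- crank_grip (a point): middle of the crank handle, 74 mm above the bench, 58 mm from the plate's axis: upright, black, round, 16 mm in diameter, from 55 to 93 mm above the bench, on a crank arm whose top is at 54 mm. It spins freely on its spindle, so a gripper that holds it from above can lead it round without turning
- pawl: sprung steel pawl at the rim; origin under its pivot at x 36, y 87 mm of the fixture. It swings 0.13 rad clockwise over a tooth. A screw sets its nose: the plate is held somewhere within 0.09 rad of 0, to be felt. It has surely dropped in at +0.14; the next tooth clicks past +0.9. It may bear 8.5 N, which is 12 N at the crank handle; 5 to 9 N drawn at the handle is a proper gentle touch
- clamp_lever (a joint): the clamp lever's angle, rad: 0 wide open (lever 50 degrees above level), 0.85 fully closed at its stop (lever level). Stiff, it stays where it is left; closing takes about 4 N at its ball
- clamp_ball (a point): centre of the black ball of 19 mm diameter at the end of the clamp lever. The lever is 72 mm long and swings in the fixture's xz plane about a pivot at x = 50 mm, y = -118 mm, z = 52 mm of the fixture; it points up and towards the fixture's -x when open and is pressed down from above
- oil_bottle: bystander: small amber bottle with a white cap, 29 mm in diameter, 55 mm high; origin at its foot
- abrasive: bystander: dark green abrasive block, 30 x 62 x 16 mm; origin at its underside
- flat_pliers: bystander: pliers with blue handles lying flat, 47 x 129 x 9 mm; origin at its underside
- screwdriver: bystander: screwdriver with a yellow handle lying flat, 16 x 135 x 16 mm; origin at its underside

How it is judged:
On the way:
1. with the empty nest in the window, the plate is drawn back so that its tooth bears on the pawl with at least 2.5 N (value of joint index_plate between -0.13 and 0.13 rad and contact force between pawl and anything else above 2.5 N and contact force between pawl and the fingers below 0.1 N and value of joint clamp_lever below 0.6 rad), for 0.2 s.
At the end, for the whole second after the job is handed in: The empty nest stands in the window (plate within 0.11 rad of 0, at rest), where it was set on the pawl, and the clamp lever is down at its stop (above 0.78 rad) (value of joint index_plate between -0.11 and 0.11 rad and velocity of joint index_plate between -0.02 and 0.02 rad/s and value of joint clamp_lever above 0.78 rad); the robot touches nothing.
It fails at once if the pawl is strained with more than 8.5 N (contact force between pawl and anything else above 8.5 N).
It fails at once if a bystander is shifted by more than 20 mm (distance of any of oil_bottle, abrasive, flat_pliers, screwdriver from where it was at the start of the episode above 0.02 m).
It also fails if it takes over 70 s, if anything falls off the work surface, if the arm or the gripper's body presses on something with over 40 N, if the wrist force passes 120 N, or if a joint passes its speed limit or range.

## Robot

A 6-joint arm with a two-finger parallel gripper is mounted at the origin on a cart in front of the work surface, level with it; the furniture and walls round the work are solid. World frame = base frame: x ahead of the robot, y to its left, z up, the work surface at z = 0. Lengths are in m, angles in rad, forces in N, time in s.
With the tool pointing down it reaches from about 0.275 to 0.825 m from the base axis. Payload 4.9 kg.
Tool frame: the origin (TCP) lies midway between the tips of the shut fingers; the grasp point (between the pads) lies 19 mm behind it; z points along the fingers, y is the line along which they close (so a half turn about z gives the same grasp; the last joint's range is limited). The gripper opens to 85 mm and grips with 20 to 120 N. Pads are 22 mm wide; open, the fingers measure 114 mm over their backs; the gripper's body (76 mm by 85 mm) begins 54 mm behind the grasp point. The pads swing forward as they close: fully open they stand 13 mm farther back than shut.
Start: joints at [-1.407, 0.326, -0.193, 1.052, 0, 1.437], TCP at [0.161, -0.526, 0.211] pointing down, gripper open.
Joint ranges: [-2.65, 2.65], [-0.97, 1.79], [-1.3, 1.35], [-1.93, 2.1], [-1.47, 1.37], [-3.14, 3.14]. Speed limits (rad/s): [2.57, 2.57, 3.14, 3.14, 3.14, 3.14].

## Interface

Orientations are given as [roll, pitch, yaw] about the fixed x, y, z axes, in that order (R = Rz(yaw) Ry(pitch) Rx(roll)).
In Python, from plant import r gives the robot as it stands.
- The arm moves only by the tool step_arm, never from a script. Its argument "commands" is a list of rows, each a list of 6 numbers: the shift along the tool's x, y, z as a fraction of full scale, then the turn, a rotation vector about the tool's x, y, z as a fraction of full scale. In form: [[dx, dy, dz, rx, ry, rz], ...]. A call has 1 to 10 rows; each row is the pose to reach, as a shift and turn from the pose commanded when the call began, along the tool's axes at that moment; what a row does not reach only later rows make up. Full scale, the value 1, is 0.1 m for a shift and pi/4 rad for a turn. A row lasts 1/10 s, in which the tool goes at most 50 mm and 8.59 degrees, less where a joint would pass 70% of its speed; a pose out of reach is approached as far as the arm can. A call with a number of a shift or a turn outside -1 to 1 is refused whole. A call with a gripper value outside its range is refused whole. "claw" is the opening, from 0 (shut) to 1 (fully open), set as the call begins (left out, the last holds). The fingers move at their own pace and stop on an object; "grip_force" is the grip in N (left out, the last holds). Time passes only in rows, so rows that repeat a pose let the fingers close. It gives the time, the measured TCP pose, the force, the opening and the grip force at its end, in the units of the state.
- r.sense(): the state, without advancing time (a new reading comes with each control period).
- r.capture(name): name is "scene" or "top" or "wrist"; returns a dict with "image" (384x512x3 uint8, red, green, blue), "fx", "fy", "cx", "cy" (pixels), "position" and "attitude" of the camera in the world; the wrist camera has in their place "mount" (4x4, takes a point from camera to tool coordinates, whose origin is the TCP and whose axes are the flange's). Camera axes: x right, y up, looking along -z (the intrinsics and any distortion apply to the point x, -y, -z); pixel columns grow to the right and rows downward; lengths in m; the calibration is good to about 2 mm. A picture is of the moment at which its call begins: read the wrist's pose just before it. There is no depth.
- r.job_done(): hands the job in; it is judged then, once.
The state is a dict: "time_s": time; "joint_positions": joint angles; "joint_velocities": joint speeds; "effort": joint torques, N m; "eef_pos": TCP position; "ee_rot": TCP orientation; "contact_force": force on the tool from outside, world axes, zero at the start; "ft_torque": the same for the moment, N m; "grip_width": opening from 0.0 (shut) to 1.0 (fully open); "grasp_force": force on a finger pad.
Only numpy, scipy, OpenCV 4.12 (cv2) and the standard library are available. Lean on these libraries where they do the work, as an engineer would, in place of code of your own. Each camera call takes 0.05 s, during which the arm holds its last target. There are 200 camera calls.

## Working session

There is one attempt and no reset: what is moved stays moved. The work goes in short steps, Python scripts to look and compute and a tool call to move; the robot and the scene stay as the last step left them, time stands still between calls to the robot, and variables do not carry over. Pictures are saved under pics/ and viewed, at most 10 in all, crops included, and the job is handed in when it is done.

Besides the shell and the picture viewer there is one more tool, called after "Call:" in YAML: its name, and indented under it one key for each argument. step_arm: Moves the arm, as the interface text tells. Shift numbers are shares of 0.1 m and turn numbers shares of pi/4 rad, none past 1 either way. Its arguments: {"type":"object","properties":{"commands":{"type":"array"},"claw":{"type":"number"},"grip_force":{"type":"number"}},"required":["commands"]}

```bash
ls; mkdir -p pics
python3 - <<'E'
from plant import r
import cv2,pickle
s=r.sense();print({k:s[k] for k in('time_s','eef_pos','ee_rot','contact_force','grip_width')})
for n in('scene','top'):
    c=r.capture(n);pickle.dump(c,open(n+'.pkl','wb'));cv2.imwrite(f'pics/{n}.png',c['image'][:,:,::-1]);print({k:v for k,v in c.items() if k!='image'})
E
```

```text
pics
{'time_s': 0.0, 'eef_pos': array([ 0.16130636, -0.52516916,  0.20988526]), 'ee_rot': array([-3.13986650e+00, -2.48432861e-04,  2.97769105e-01]), 'contact_force': array([ 0.34949922, -0.09397658,  0.264104  ]), 'grip_width': 1.003953088321047}
{'fx': 450.4301140510799, 'fy': 450.4301140510799, 'cx': 257.98544544389426, 'cy': 194.37549329332396, 'position': array([0.06664945, 0.78797807, 0.74617407]), 'attitude': array([ 0.83152809, -0.02006637, -2.50000738])}
{'fx': 358.7028684336156, 'fy': 358.7028684336156, 'cx': 250.06468702516105, 'cy': 190.8248930209458, 'position': array([0.33159888, 0.224211  , 0.91788176]), 'attitude': array([ 0.14073034, -0.02439659, -1.56271215])}
```

View pics/top.png

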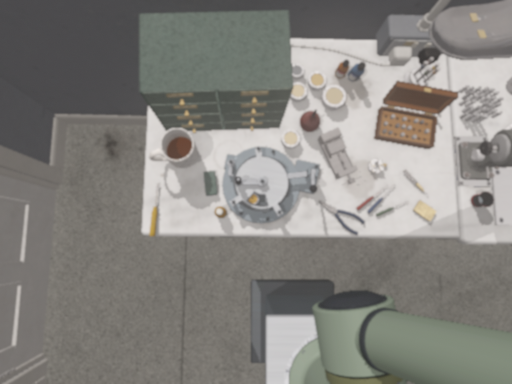

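View pics/scene.png

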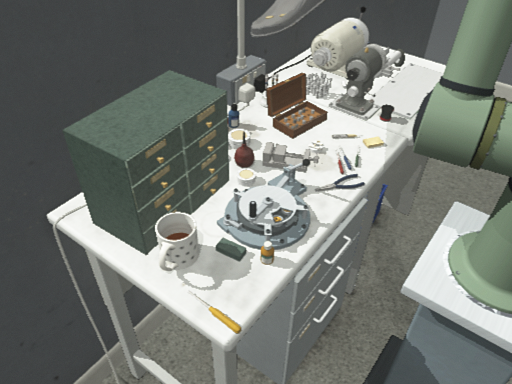

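```bash
cat > h.py <<'E'
import numpy as np,cv2,pickle
from scipy.spatial.transform import Rotation as Ro
def ray(c,px):
    R=Ro.from_euler('xyz',c['attitude']).as_matrix()
    d=R@np.array([(px[0]-c['cx'])/c['fx'],-(px[1]-c['cy'])/c['fy'],-1]);return np.array(c['position']),d
def onz(c,px,z):
    p,d=ray(c,px);return p+d*(z-p[2])/d[2]
def proj(c,P):
    R=Ro.from_euler('xyz',c['attitude']).as_matrix()
    q=R.T@(np.array(P)-c['position']);return np.array([c['cx']+c['fx']*q[0]/-q[2],c['cy']-c['fy']*q[1]/-q[2]])
def tri(c1,p1,c2,p2):
    a,d=ray(c1,p1);b,e=ray(c2,p2)
    s=np.linalg.lstsq(np.c_[d,-e],b-a,rcond=None)[0];u,v=a+d*s[0],b+e*s[1];return (u+v)/2,np.linalg.norm(u-v)
E
python3 - <<'E'
from h import *
t=pickle.load(open('top.pkl','rb'));s=pickle.load(open('scene.pkl','rb'))
a=cv2.resize(t['image'][135:235,200:330],None,fx=4,fy=4,interpolation=2)
b=cv2.resize(s['image'][160:260,205:335],None,fx=4,fy=4,interpolation=2)
cv2.imwrite('pics/t4.png',a[:,:,::-1]);cv2.imwrite('pics/s4.png',b[:,:,::-1])
print(onz(t,(262,185),.03),onz(s,(267,215),.03))
E
```

```text
[0.47269377 0.17373521 0.03      ] [0.46814688 0.19261002 0.03      ]
```

View pics/t4.png

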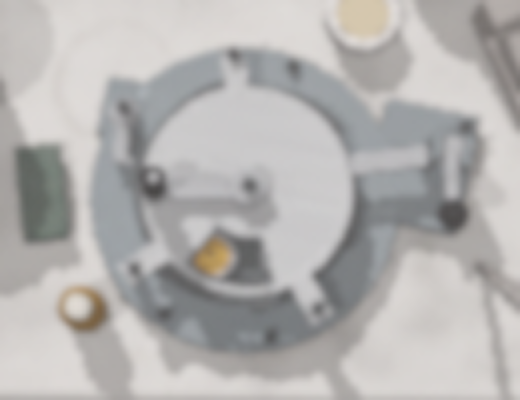

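View pics/s4.png

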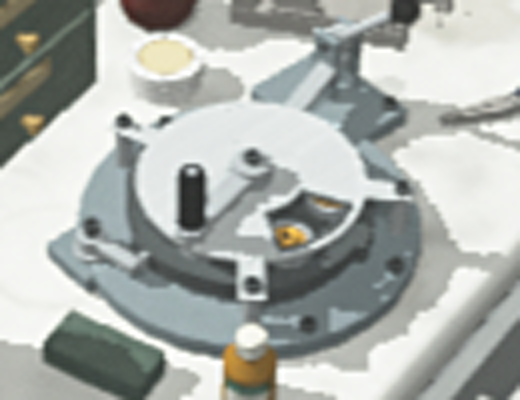

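Run:
```python
from h import *
t=pickle.load(open('top.pkl','rb'));s=pickle.load(open('scene.pkl','rb'))
T=lambda x,y:(200+x/4-.375,135+y/4-.375)
S=lambda x,y:(205+x/4-.375,160+y/4-.375)
for n,a,b,z in(('handle',T(152,176),S(191,167),.093),('hub',T(251,186),S(252,156),.063),('ball',T(453,215),S(405,8),.107)):
    print(n,tri(t,a,s,b),onz(t,a,z),onz(s,b,z))
print('base',onz(t,T(242,200),.014),'window',onz(t,T(235,258),.037),onz(s,S(310,222),.037))
for n,p in(('brush',T(153,180)),):print(n,onz(t,p,.093))
for n,a,z in(('bottle',T(80,307),.055),('abr',T(44,193),.016)):print(n,onz(t,a,z))
# base circle: bluish-grey cast mask
```

```text
handle (array([0.4771545 , 0.23470737, 0.09774109]), np.float64(0.0020763411355431433)) [0.47705572 0.23428339 0.093     ] [0.48117402 0.23100323 0.093     ]
hub (array([0.4785444 , 0.17527425, 0.06120608]), np.float64(0.002858636972554977)) [0.47695013 0.17473551 0.063     ] [0.47882773 0.17737277 0.063     ]
ball (array([0.45479562, 0.06171835, 0.10769635]), np.float64(0.0019706491586954557)) [0.45400986 0.06115469 0.107     ] [0.45613209 0.06130692 0.107     ]
base [0.47614859 0.17762235 0.014     ] window [0.43609343 0.18299126 0.037     ] [0.43737525 0.17802012 0.037     ]
brush [0.47469684 0.23367022 0.093     ]
bottle [0.40326752 0.27698853 0.055     ]
abr [0.47882408 0.30365211 0.016     ]
```

Call:
step_arm:
  commands:
    - [0.32,-0.384,0,0,0,-0.2]
    - [0.64,-0.768,0,0,0,-0.4]
    - [0.64,-0.768,0,0,0,-0.6]
    - [0.64,-0.768,0,0,0,-0.8]
    - [0.64,-0.768,0,0,0,-0.905]
  claw: 1

```text
time_s: 0.6
eef_pos: [0.2002, -0.4329, 0.2106]
ee_rot: [-3.141, -0.0, 1.015]
contact_force: [0.6, 0.7, -0.4]
grip_width: 0.999
grasp_force: 0.0
```

Call:
step_arm:
  commands:
    - [0.493,-0.08,0,0,0,-0.2]
    - [0.986,-0.165,0,0,0,-0.4]
    - [0.986,-0.165,0,0,0,-0.6]
    - [0.986,-0.165,0,0,0,-0.8]
    - [0.986,-0.165,0,0,0,-0.905]

```text
time_s: 1.1
eef_pos: [0.2388, -0.3407, 0.2106]
ee_rot: [-3.141, -0.0, 1.726]
contact_force: [-0.9, -0.0, -1.0]
grip_width: 1.002
grasp_force: 0.0
```

Run:
```python
from plant import r
from h import *
s=r.sense();print(s['time_s'],s['eef_pos'],s['ee_rot'],s['contact_force'],s['joint_positions'])
t=pickle.load(open('top.pkl','rb'))
T=lambda x,y:(200+x/4-.375,135+y/4-.375)
print('pawl',onz(t,T(125,106),.03),'cab front',onz(t,(250,129),0),onz(t,(250,129),0.05),onz(t,(200,129),0))
```

```text
1.1 [ 0.23880103 -0.34068659  0.21057085] [-3.14145649e+00 -2.49301984e-04  1.72569071e+00] [-0.86060505 -0.01318818 -1.01442614] [-1.13723005e+00  7.69273572e-02 -5.10322172e-01  9.83823937e-01
 -6.23310404e-05  2.78671891e-01]
pawl [0.53283029 0.25268038 0.03      ] cab front [0.62730619 0.2043747  0.        ] [0.61119805 0.20545525 0.05      ] [0.62520155 0.33643093 0.        ]
```

Call:
step_arm:
  commands:
    - [0.428,0.26,0,0,0,-0.2]
    - [0.855,0.518,0,0,0,-0.4]
    - [0.855,0.518,0,0,0,-0.6]
    - [0.855,0.518,0,0,0,-0.8]
    - [0.855,0.518,0,0,0,-0.905]

```text
time_s: 1.6
eef_pos: [0.2773, -0.2484, 0.2106]
ee_rot: [3.142, -0.0, 2.437]
contact_force: [0.3, 0.0, 0.5]
grip_width: 1.002
grasp_force: 0.0
```

Call:
step_arm:
  commands:
    - [0.155,0.475,0,0,0,-0.2]
    - [0.309,0.951,0,0,0,-0.4]
    - [0.309,0.951,0,0,0,-0.6]
    - [0.309,0.951,0,0,0,-0.8]
    - [0.309,0.951,0,0,0,-0.905]

```text
time_s: 2.1
eef_pos: [0.3159, -0.1561, 0.2105]
ee_rot: [3.141, -0.0, -3.135]
contact_force: [-0.2, -0.1, -0.2]
grip_width: 1.0
grasp_force: 0.0
```

Call:
step_arm:
  commands:
    - [-0.2,0.49,0,0,0,0]
    - [-0.406,0.976,0,0,0,0]

```text
time_s: 2.3
eef_pos: [0.3544, -0.0648, 0.2106]
ee_rot: [-3.142, 0.0, 3.135]
contact_force: [0.7, 0.0, -0.3]
grip_width: 0.996
grasp_force: 0.0
```

Call:
step_arm:
  commands:
    - [-0.2,0.49,0,0,0,0]
    - [-0.406,0.976,0,0,0,0]

```text
time_s: 2.5
eef_pos: [0.393, 0.0294, 0.2107]
ee_rot: [-3.141, 0.0, 3.14]
contact_force: [1.4, -0.4, 0.6]
grip_width: 1.0
grasp_force: 0.0
```

Call:
step_arm:
  commands:
    - [-0.2,0.49,0,0,0,0]
    - [-0.406,0.976,0,0,0,0]

```text
time_s: 2.7
eef_pos: [0.4313, 0.1222, 0.2105]
ee_rot: [-3.141, -0.0, 3.141]
contact_force: [0.6, -0.5, 0.9]
grip_width: 1.001
grasp_force: 0.0
```

Call:
step_arm:
  commands:
    - [-0.2,0.49,0,0,0,0]
    - [-0.406,0.976,0,0,0,0]
    - [-0.406,0.976,0,0,0,0]
    - [-0.406,0.976,0,0,0,0]

```text
time_s: 3.1
eef_pos: [0.4715, 0.2185, 0.2098]
ee_rot: [-3.141, -0.002, -3.14]
contact_force: [0.5, 0.3, -0.2]
grip_width: 0.998
grasp_force: 0.0
```

Run:
```python
from plant import r
from h import *
s=r.sense();print(s['time_s'],s['eef_pos'],s['ee_rot'],s['contact_force'],s['joint_positions'])
c=r.capture('wrist');c['s']=s;pickle.dump(c,open('w.pkl','wb'));cv2.imwrite('pics/w1.png',c['image'][:,:,::-1]);print({k:v for k,v in c.items() if k not in('image','s')})
```

```text
3.1 [0.47148256 0.2185346  0.20983236] [-3.14087694e+00 -1.50578235e-03 -3.13960879e+00] [ 0.48208882  0.25513957 -0.17735831] [ 2.92081519e-01  2.72180051e-01 -2.70470574e-01  1.02979329e+00
 -2.55082374e-04  2.90097324e-01]
{'fx': 281.6803313865344, 'fy': 281.6803313865344, 'cx': 254.40248425304748, 'cy': 193.68116450960926, 'mount': array([[ 7.93674558e-04,  9.64317660e-01,  2.64746712e-01,
         6.58522465e-02],
       [ 9.99999500e-01, -9.26555642e-04,  3.77038894e-04,
        -4.27806641e-04],
       [ 6.08887824e-04,  2.64746280e-01, -9.64317913e-01,
        -1.62872340e-01],
       [ 0.00000000e+00,  0.00000000e+00,  0.00000000e+00,
         1.00000000e+00]])}
```

View pics/w1.png

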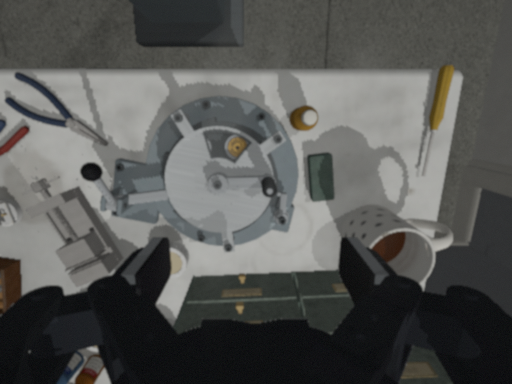

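```bash
cat >> h.py <<'E'
def wcam(c):
    s=c['s'];T=np.eye(4);T[:3,:3]=Ro.from_euler('xyz',s['ee_rot']).as_matrix();T[:3,3]=s['eef_pos'];M=T@c['mount']
    c=dict(c);c['position']=M[:3,3];c['attitude']=Ro.from_matrix(M[:3,:3]).as_euler('xyz');return c
E
python3 - <<'E'
from h import *
w=wcam(pickle.load(open('w.pkl','rb')));print(w['position'])
im=w['image'].astype(int)
m=(im.max(2)<60).astype('uint8');n,l,st,ce=cv2.connectedComponentsWithStats(m[140:240,80:330])
for i in range(1,n):
    if st[i,4]>12:print(st[i],ce[i]+[80,140])
for n,p,z in(('handle',(269,182.5),.093),('handle bot',(268,192),.06),('hub',(217,183),.063),('ball',(91,171),.107),('pawl',(279,218),.03)):print(n,onz(w,p,z))
E
```

```text
[0.40587639 0.21809321 0.37280394]
[228  14  22  45 321] [321.97819315 174.20560748]
[82 16  5 17 27] [163.88888889 162.81481481]
[  1  23  21  18 271] [ 90.94833948 171.43542435]
[36 24  7  7 38] [119.07894737 167.05263158]
[182  37  15  19 159] [268.23899371 184.76100629]
[81 98  7  2 13] [164.23076923 238.53846154]
handle [0.47039029 0.2327708  0.093     ]
handle bot [0.48919711 0.23353666 0.06      ]
hub [0.47806701 0.1756714  0.063     ]
ball [0.45639285 0.06136389 0.107     ]
pawl [0.53190051 0.24976486 0.03      ]
```

Call:
step_arm:
  commands:
    - [-0.045,0.15,0,0,0,0]
    - [-0.045,0.15,0.35,0,0,0]
    - [-0.045,0.15,0.7,0,0,0]
    - [-0.045,0.15,0.9,0,0,0]
    - [-0.045,0.15,0.9,0,0,0]
    - [-0.045,0.15,0.9,0,0,0]

```text
time_s: 3.75
eef_pos: [0.4765, 0.232, 0.1213]
ee_rot: [3.142, -0.0, 3.14]
contact_force: [0.2, 0.6, 0.8]
grip_width: 0.998
grasp_force: 0.0
```

Run:
```python
from plant import r
from h import *
s=r.sense();print(s['time_s'],s['eef_pos'],s['ee_rot'],s['contact_force'])
c=r.capture('wrist');c['s']=s;pickle.dump(c,open('w.pkl','wb'));cv2.imwrite('pics/w2.png',c['image'][:,:,::-1])
```

```text
3.75 [0.47653089 0.23199321 0.12127779] [ 3.14153168e+00 -8.81323466e-05  3.13955942e+00] [0.15392377 0.6064828  0.8160601 ]
```

View pics/w2.png

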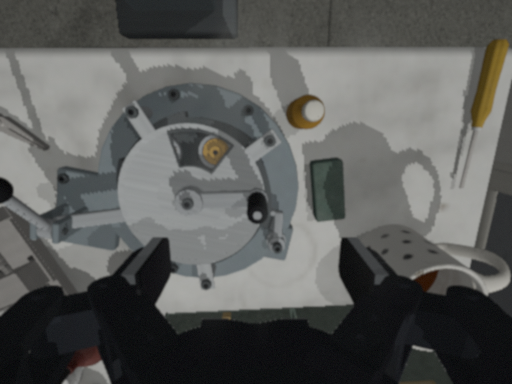

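Run:
```python
from h import *
w=wcam(pickle.load(open('w.pkl','rb')));print(w['position'])
for n,p,z in(('handle',(258.5,213),.093),('hub',(187,202),.063),('pawl',(278,247),.03),('mugrim',(360,240),.09)):print(n,onz(w,p,z))
```

```text
[0.4106935  0.23169388 0.28415453]
handle [0.47752686 0.23444512 0.093     ]
hub [0.47841055 0.17615646 0.063     ]
pawl [0.53503546 0.25468816 0.03      ]
mugrim [0.50001065 0.31050346 0.09      ]
```

Call:
step_arm:
  commands:
    - [-0.005,0.02,0,0,0,0]
    - [-0.005,0.02,0,0,0,0]
    - [-0.005,0.02,0.15,0,0,0]
    - [-0.005,0.02,0.3,0,0,0]
    - [-0.005,0.02,0.45,0,0,0]
    - [-0.005,0.02,0.59,0,0,0]
    - [-0.005,0.02,0.59,0,0,0]
  claw: 0.5

```text
time_s: 4.5
eef_pos: [0.4759, 0.2343, 0.0607]
ee_rot: [-3.141, -0.002, 3.141]
contact_force: [-0.6, 0.7, 0.9]
grip_width: 0.499
grasp_force: 0.0
```

Call:
step_arm:
  commands:
    - [0,0,0,0,0,0]
    - [0,0,0,0,0,0]
    - [0,0,0,0,0,0]
    - [0,0,0,0,0,0]
    - [0,0,0,0,0,0]
    - [0,0,0,0,0,0]
    - [0,0,0,0,0,0]
    - [0,0,0,0,0,0]
  claw: 0
  grip_force: 30

```text
time_s: 5.3
eef_pos: [0.4778, 0.234, 0.0628]
ee_rot: [-3.14, 0.002, 3.14]
contact_force: [-1.4, -3.9, 6.4]
grip_width: 0.159
grasp_force: 29.5
```

Run:
```python
import numpy as np
for k in range(8):
    a=np.radians(90.5+35*k);b=a+np.radians(np.arange(3.5,35.1,3.5))
    print([[round(-.581*(np.cos(x)-np.cos(a)),3),round(.581*(np.sin(x)-np.sin(a)),3),0,0,0,0] for x in b])
```

```text
[[np.float64(0.035), np.float64(-0.001), 0, 0, 0, 0], [np.float64(0.071), np.float64(-0.005), 0, 0, 0, 0], [np.float64(0.106), np.float64(-0.011), 0, 0, 0, 0], [np.float64(0.14), np.float64(-0.018), 0, 0, 0, 0], [np.float64(0.174), np.float64(-0.028), 0, 0, 0, 0], [np.float64(0.208), np.float64(-0.04), 0, 0, 0, 0], [np.float64(0.24), np.float64(-0.054), 0, 0, 0, 0], [np.float64(0.272), np.float64(-0.07), 0, 0, 0, 0], [np.float64(0.303), np.float64(-0.088), 0, 0, 0, 0], [np.float64(0.332), np.float64(-0.108), 0, 0, 0, 0]]
[[np.float64(0.028), np.float64(-0.021), 0, 0, 0, 0], [np.float64(0.055), np.float64(-0.045), 0, 0, 0, 0], [np.float64(0.081), np.float64(-0.069), 0, 0, 0, 0], [np.float64(0.104), np.float64(-0.096), 0, 0, 0, 0], [np.float64(0.127), np.float64(-0.123), 0, 0, 0, 0], [np.float64(0.147), np.float64(-0.152), 0, 0, 0, 0], [np.float64(0.166), np.float64(-0.183), 0, 0, 0, 0], [np.float64(0.183), np.float64(-0.214), 0, 0, 0, 0], [np.float64(0.197), np.float64(-0.246), 0, 0, 0, 0], [np.float64(0.21), np.float64(-0.279), 0, 0, 0, 0]]
[[np.float64(0.011), np.float64(-0.034), 0,
[... 2449 characters left out ...]
, 0, 0, 0, 0], [np.float64(-0.201), np.float64(0.197), 0, 0, 0, 0], [np.float64(-0.218), np.float64(0.228), 0, 0, 0, 0], [np.float64(-0.234), np.float64(0.26), 0, 0, 0, 0]]
[[np.float64(-0.014), np.float64(0.033), 0, 0, 0, 0], [np.float64(-0.025), np.float64(0.066), 0, 0, 0, 0], [np.float64(-0.035), np.float64(0.1), 0, 0, 0, 0], [np.float64(-0.043), np.float64(0.135), 0, 0, 0, 0], [np.float64(-0.048), np.float64(0.17), 0, 0, 0, 0], [np.float64(-0.051), np.float64(0.205), 0, 0, 0, 0], [np.float64(-0.052), np.float64(0.241), 0, 0, 0, 0], [np.float64(-0.051), np.float64(0.276), 0, 0, 0, 0], [np.float64(-0.048), np.float64(0.312), 0, 0, 0, 0], [np.float64(-0.043), np.float64(0.347), 0, 0, 0, 0]]
```

Call:
step_arm:
  commands:
    - [0.035,-0.001,0,0,0,0]
    - [0.071,-0.005,0,0,0,0]
    - [0.106,-0.011,0,0,0,0]
    - [0.14,-0.018,0,0,0,0]
    - [0.174,-0.028,0,0,0,0]
    - [0.208,-0.04,0,0,0,0]
    - [0.24,-0.054,0,0,0,0]
    - [0.272,-0.07,0,0,0,0]
    - [0.303,-0.088,0,0,0,0]
    - [0.332,-0.108,0,0,0,0]

```text
time_s: 6.3
eef_pos: [0.4461, 0.2236, 0.0629]
ee_rot: [-3.141, 0.005, 3.14]
contact_force: [3.8, -3.0, 2.7]
grip_width: 0.162
grasp_force: 29.3
```

Call:
step_arm:
  commands:
    - [0.028,-0.021,0,0,0,0]
    - [0.055,-0.045,0,0,0,0]
    - [0.081,-0.069,0,0,0,0]
    - [0.104,-0.096,0,0,0,0]
    - [0.127,-0.123,0,0,0,0]
    - [0.147,-0.152,0,0,0,0]
    - [0.166,-0.183,0,0,0,0]
    - [0.183,-0.214,0,0,0,0]
    - [0.197,-0.246,0,0,0,0]
    - [0.21,-0.279,0,0,0,0]

```text
time_s: 7.3
eef_pos: [0.425, 0.1967, 0.0628]
ee_rot: [3.139, 0.005, 3.141]
contact_force: [5.4, -0.1, 5.2]
grip_width: 0.162
grasp_force: 29.5
```

Call:
step_arm:
  commands:
    - [0.011,-0.034,0,0,0,0]
    - [0.02,-0.068,0,0,0,0]
    - [0.026,-0.103,0,0,0,0]
    - [0.031,-0.138,0,0,0,0]
    - [0.033,-0.174,0,0,0,0]
    - [0.033,-0.209,0,0,0,0]
    - [0.031,-0.245,0,0,0,0]
    - [0.027,-0.28,0,0,0,0]
    - [0.021,-0.315,0,0,0,0]
    - [0.012,-0.349,0,0,0,0]

```text
time_s: 8.3
eef_pos: [0.4227, 0.1625, 0.0628]
ee_rot: [3.138, 0.003, 3.142]
contact_force: [1.4, 2.2, 7.8]
grip_width: 0.167
grasp_force: 29.8
```

Call:
step_arm:
  commands:
    - [-0.011,-0.034,0,0,0,0]
    - [-0.023,-0.067,0,0,0,0]
    - [-0.038,-0.099,0,0,0,0]
    - [-0.054,-0.131,0,0,0,0]
    - [-0.073,-0.161,0,0,0,0]
    - [-0.093,-0.19,0,0,0,0]
    - [-0.115,-0.218,0,0,0,0]
    - [-0.138,-0.245,0,0,0,0]
    - [-0.164,-0.27,0,0,0,0]
    - [-0.19,-0.293,0,0,0,0]

```text
time_s: 9.3
eef_pos: [0.4404, 0.1327, 0.0627]
ee_rot: [3.139, 0.0, -3.142]
contact_force: [-1.0, 1.0, 12.4]
grip_width: 0.162
grasp_force: 30.1
```

Call:
step_arm:
  commands:
    - [-0.028,-0.022,-0.005,0,0,0]
    - [-0.057,-0.042,-0.01,0,0,0]
    - [-0.088,-0.06,-0.015,0,0,0]
    - [-0.119,-0.076,-0.015,0,0,0]
    - [-0.152,-0.09,-0.015,0,0,0]
    - [-0.185,-0.103,-0.015,0,0,0]
    - [-0.219,-0.113,-0.015,0,0,0]
    - [-0.254,-0.121,-0.015,0,0,0]
    - [-0.289,-0.127,-0.015,0,0,0]
    - [-0.324,-0.131,-0.015,0,0,0]

```text
time_s: 10.3
eef_pos: [0.4725, 0.1182, 0.0629]
ee_rot: [-3.141, -0.001, 3.141]
contact_force: [-1.5, 0.7, 0.1]
grip_width: 0.161
grasp_force: 29.4
```

Call:
step_arm:
  commands:
    - [-0.035,-0.002,0,0,0,0]
    - [-0.071,-0.001,0,0,0,0]
    - [-0.106,0.001,0,0,0,0]
    - [-0.141,0.006,0,0,0,0]
    - [-0.176,0.013,0,0,0,0]
    - [-0.211,0.022,0,0,0,0]
    - [-0.244,0.033,0,0,0,0]
    - [-0.277,0.046,0,0,0,0]
    - [-0.309,0.062,0,0,0,0]
    - [-0.34,0.079,0,0,0,0]

```text
time_s: 11.3
eef_pos: [0.508, 0.1257, 0.063]
ee_rot: [-3.14, 0.001, 3.14]
contact_force: [1.2, -4.6, -4.4]
grip_width: 0.158
grasp_force: 29.3
```

Call:
step_arm:
  commands:
    - [-0.03,0.019,0,0,0,0]
    - [-0.059,0.04,0,0,0,0]
    - [-0.086,0.062,0,0,0,0]
    - [-0.112,0.086,0,0,0,0]
    - [-0.137,0.112,0,0,0,0]
    - [-0.16,0.139,0,0,0,0]
    - [-0.181,0.167,0,0,0,0]
    - [-0.201,0.197,0,0,0,0]
    - [-0.218,0.228,0,0,0,0]
    - [-0.234,0.26,0,0,0,0]

```text
time_s: 12.3
eef_pos: [0.5321, 0.1523, 0.0631]
ee_rot: [-3.141, 0.003, 3.14]
contact_force: [3.0, -4.0, -6.7]
grip_width: 0.164
grasp_force: 29.3
```

Call:
step_arm:
  commands:
    - [-0.014,0.033,0,0,0,0]
    - [-0.025,0.066,0,0,0,0]
    - [-0.035,0.1,0,0,0,0]
    - [-0.043,0.135,0,0,0,0]
    - [-0.048,0.17,0,0,0,0]
    - [-0.051,0.205,0,0,0,0]
    - [-0.052,0.241,0,0,0,0]
    - [-0.051,0.276,0,0,0,0]
    - [-0.051,0.276,0,0,0,0]
    - [-0.051,0.276,0,0,0,0]

```text
time_s: 13.3
eef_pos: [0.5367, 0.1816, 0.0632]
ee_rot: [3.139, 0.002, -3.141]
contact_force: [4.8, 0.7, -8.4]
grip_width: 0.163
grasp_force: 29.3
```

Run:
```python
from plant import r
from h import *
for i in range(3):
    s=r.sense();print(s['time_s'],s['eef_pos'],s['contact_force'])
    c=r.capture('wrist')
c['s']=s;pickle.dump(c,open('w.pkl','wb'));t=r.capture('top')
a=c['image'][60:330,60:400];b=cv2.resize(t['image'][145:225,210:320],(372,270),interpolation=2)
cv2.imwrite('pics/w3.png',np.hstack([a,b])[:,:,::-1])
```

```text
13.3 [0.53674864 0.18162073 0.0631586 ] [ 4.84336525  0.74208534 -8.40707131]
13.35 [0.53673717 0.18160256 0.06312033] [ 5.44319908  1.03983267 -9.19286795]
13.4 [0.53673019 0.1816091  0.06314145] [ 5.52900076  1.11517529 -8.88628741]
```

View pics/w3.png

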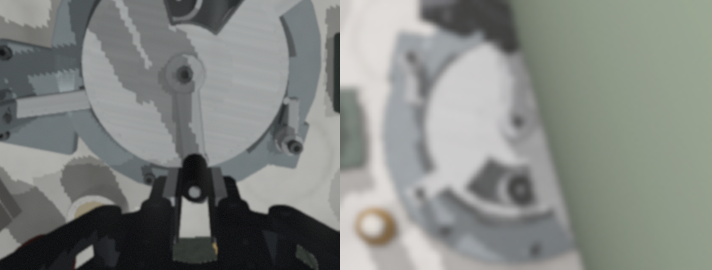

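Call:
step_arm:
  commands:
    - [0.003,0,0.004,0,0,0]
    - [0.006,0,0.008,0,0,0]
    - [0.006,-0.005,0.008,0,0,0]
    - [0.006,-0.005,0.008,0,0,0]

```text
time_s: 13.9
eef_pos: [0.5368, 0.1811, 0.0631]
ee_rot: [3.138, 0.004, 3.141]
contact_force: [5.7, 1.1, -4.9]
grip_width: 0.158
grasp_force: 29.7
```

Call:
step_arm:
  commands:
    - [0,-0.003,0,0,0,0]
    - [0,-0.005,0,0,0,0]
    - [0,-0.005,0,0,0,0]

```text
time_s: 14.2
eef_pos: [0.5369, 0.1806, 0.0631]
ee_rot: [3.138, 0.004, 3.141]
contact_force: [6.1, 0.5, -5.6]
grip_width: 0.163
grasp_force: 29.7
```

Call:
step_arm:
  commands:
    - [0,-0.01,0,0,0,0]
    - [0,-0.02,0,0,0,0]
    - [0,-0.03,0,0,0,0]
    - [0,-0.03,0,0,0,0]
    - [0,-0.03,0,0,0,0]

```text
time_s: 14.7
eef_pos: [0.537, 0.1774, 0.0631]
ee_rot: [3.139, 0.004, 3.141]
contact_force: [6.2, 0.3, -5.4]
grip_width: 0.167
grasp_force: 29.6
```

Call:
step_arm:
  commands:
    - [0,-0.01,0,0,0,0]
    - [0,-0.02,0,0,0,0]
    - [0,-0.03,0,0,0,0]
    - [0,-0.03,0,0,0,0]
    - [0,-0.03,0,0,0,0]

```text
time_s: 15.2
eef_pos: [0.537, 0.1743, 0.0631]
ee_rot: [3.139, 0.004, 3.141]
contact_force: [5.4, 1.0, -5.5]
grip_width: 0.161
grasp_force: 29.6
```

Call:
step_arm:
  commands:
    - [0.003,-0.01,0.005,0,0,0]
    - [0.006,-0.02,0.005,0,0,0]
    - [0.008,-0.025,0.005,0,0,0]
    - [0.008,-0.025,0.005,0,0,0]
    - [0.008,-0.025,0.005,0,0,0]

```text
time_s: 15.7
eef_pos: [0.5369, 0.1718, 0.063]
ee_rot: [3.139, 0.005, 3.141]
contact_force: [6.2, 0.3, -3.7]
grip_width: 0.164
grasp_force: 29.8
```

Call:
step_arm:
  commands:
    - [0.001,-0.004,0,0,0,0]
    - [0.001,-0.008,0,0,0,0]
    - [0.001,-0.008,0,0,0,0]

```text
time_s: 16.0
eef_pos: [0.5369, 0.171, 0.0631]
ee_rot: [3.139, 0.006, 3.141]
contact_force: [6.1, 0.8, -4.5]
grip_width: 0.157
grasp_force: 29.8
```

Call:
step_arm:
  commands:
    - [-0.005,-0.004,0,0,0,0]
    - [-0.01,-0.008,0,0,0,0]
    - [-0.01,-0.008,0,0,0,0]

```text
time_s: 16.3
eef_pos: [0.5368, 0.1697, 0.063]
ee_rot: [3.14, 0.004, 3.141]
contact_force: [5.1, -0.0, 0.1]
grip_width: 0.164
grasp_force: 30.2
```

Run:
```python
from plant import r
s=r.sense();print(s['time_s'],s['eef_pos'],s['ee_rot'],s['contact_force'],s['ft_torque'],s['effort'])
```

```text
16.3 [0.53677181 0.16974441 0.06296251] [3.14003581 0.00359415 3.141197  ] [ 5.1273265  -0.03772644  0.10761223] [ 0.14204399 -1.16757105  0.03052402] [ 6.74658101e-01 -4.67978346e+01  1.82031620e+01  2.21501581e+00
  1.26298503e-01 -2.48133845e-03]
```

Call:
step_arm:
  commands:
    - [-0.008,-0.004,0,0,0,0]
    - [-0.015,-0.008,0,0,0,0]
    - [-0.015,-0.008,0,0,0,0]

```text
time_s: 16.6
eef_pos: [0.5367, 0.1686, 0.0628]
ee_rot: [3.141, 0.001, 3.141]
contact_force: [2.3, 1.0, 5.5]
grip_width: 0.16
grasp_force: 30.7
```

Call:
step_arm:
  commands:
    - [-0.005,-0.004,0,0,0,0]
    - [-0.01,-0.008,0,0,0,0]
    - [-0.01,-0.008,0,0,0,0]

```text
time_s: 16.9
eef_pos: [0.5367, 0.1679, 0.0628]
ee_rot: [3.14, -0.001, 3.141]
contact_force: [-0.4, 1.1, 7.5]
grip_width: 0.162
grasp_force: 30.9
```

Call:
step_arm:
  commands:
    - [0,-0.003,0,0,0,0]
    - [0.001,-0.006,-0.005,0,0,0]
    - [0.001,-0.008,-0.008,0,0,0]
    - [0.001,-0.008,-0.008,0,0,0]

```text
time_s: 17.3
eef_pos: [0.5366, 0.1667, 0.0629]
ee_rot: [3.141, -0.001, 3.141]
contact_force: [-0.8, 0.8, 5.3]
grip_width: 0.162
grasp_force: 30.7
```

Call:
step_arm:
  commands:
    - [0,-0.003,0,0,0,0]
    - [0.001,-0.006,0,0,0,0]
    - [0.001,-0.008,0,0,0,0]
    - [0.001,-0.008,0,0,0,0]

```text
time_s: 17.7
eef_pos: [0.5364, 0.1659, 0.0628]
ee_rot: [3.141, -0.001, 3.141]
contact_force: [-0.4, 0.5, 6.6]
grip_width: 0.164
grasp_force: 30.7
```

Call:
step_arm:
  commands:
    - [0,-0.003,0,0,0,0]
    - [0.001,-0.006,0,0,0,0]
    - [0.001,-0.008,0,0,0,0]
    - [0.001,-0.008,0,0,0,0]

```text
time_s: 18.1
eef_pos: [0.5362, 0.1652, 0.0628]
ee_rot: [3.141, -0.001, 3.141]
contact_force: [-0.9, 1.0, 6.4]
grip_width: 0.164
grasp_force: 30.7
```

Call:
step_arm:
  commands:
    - [0,-0.003,0,0,0,0]
    - [0.001,-0.006,0,0,0,0]
    - [0.001,-0.008,0,0,0,0]
    - [0.001,-0.008,0,0,0,0]

```text
time_s: 18.5
eef_pos: [0.5361, 0.1643, 0.0628]
ee_rot: [3.141, -0.001, 3.141]
contact_force: [-1.5, 1.3, 6.4]
grip_width: 0.161
grasp_force: 30.7
```

Call:
step_arm:
  commands:
    - [0,-0.003,0,0,0,0]
    - [0.001,-0.006,0,0,0,0]
    - [0.001,-0.008,0,0,0,0]
    - [0.001,-0.008,0,0,0,0]

```text
time_s: 18.9
eef_pos: [0.5359, 0.1636, 0.0628]
ee_rot: [3.141, -0.002, 3.141]
contact_force: [-0.5, 1.1, 6.1]
grip_width: 0.165
grasp_force: 30.7
```

Call:
step_arm:
  commands:
    - [0,-0.003,0,0,0,0]
    - [0.001,-0.006,0,0,0,0]
    - [0.002,-0.008,0,0,0,0]
    - [0.002,-0.008,0,0,0,0]

```text
time_s: 19.3
eef_pos: [0.5357, 0.1628, 0.0628]
ee_rot: [3.141, -0.001, 3.141]
contact_force: [-1.1, 1.5, 6.8]
grip_width: 0.158
grasp_force: 30.7
```

Call:
step_arm:
  commands:
    - [0,-0.003,0,0,0,0]
    - [0.001,-0.006,0,0,0,0]
    - [0.002,-0.008,0,0,0,0]
    - [0.002,-0.008,0,0,0,0]

```text
time_s: 19.7
eef_pos: [0.5355, 0.162, 0.0628]
ee_rot: [3.141, -0.002, 3.141]
contact_force: [-0.3, 0.6, 6.9]
grip_width: 0.16
grasp_force: 30.7
```

Call:
step_arm:
  commands:
    - [0,-0.003,0,0,0,0]
    - [0.001,-0.006,0,0,0,0]
    - [0.002,-0.008,0,0,0,0]
    - [0.002,-0.008,0,0,0,0]

```text
time_s: 20.1
eef_pos: [0.5354, 0.1612, 0.0628]
ee_rot: [3.141, -0.001, 3.141]
contact_force: [-0.8, 1.3, 6.3]
grip_width: 0.162
grasp_force: 30.7
```

Call:
step_arm:
  commands:
    - [0,-0.003,0,0,0,0]
    - [0.001,-0.006,0,0,0,0]
    - [0.002,-0.008,0,0,0,0]
    - [0.002,-0.008,0,0,0,0]

```text
time_s: 20.5
eef_pos: [0.5352, 0.1604, 0.0628]
ee_rot: [3.141, -0.001, 3.141]
contact_force: [-1.8, 1.4, 6.1]
grip_width: 0.16
grasp_force: 30.7
```

Call:
step_arm:
  commands:
    - [0,-0.003,0,0,0,0]
    - [0.001,-0.006,0,0,0,0]
    - [0.002,-0.008,0,0,0,0]
    - [0.002,-0.008,0,0,0,0]

```text
time_s: 20.9
eef_pos: [0.535, 0.1599, 0.0628]
ee_rot: [3.14, -0.001, 3.141]
contact_force: [-0.7, 0.4, 6.6]
grip_width: 0.161
grasp_force: 30.7
```

Call:
step_arm:
  commands:
    - [0,-0.003,0,0,0,0]
    - [0.001,-0.006,0,0,0,0]
    - [0.002,-0.007,0,0,0,0]
    - [0.002,-0.007,0,0,0,0]

```text
time_s: 21.3
eef_pos: [0.535, 0.1598, 0.0628]
ee_rot: [3.139, -0.001, -3.142]
contact_force: [-0.7, 3.6, 5.7]
grip_width: 0.161
grasp_force: 30.7
```

Call:
step_arm:
  commands:
    - [0,-0.003,0,0,0,0]
    - [0.001,-0.006,0,0,0,0]
    - [0.001,-0.006,0,0,0,0]
    - [0.001,-0.006,0,0,0,0]

```text
time_s: 21.7
eef_pos: [0.5349, 0.1596, 0.0628]
ee_rot: [3.138, -0.001, -3.141]
contact_force: [-0.4, 4.3, 5.5]
grip_width: 0.165
grasp_force: 30.7
```

Run:
```python
from plant import r
for i in range(3):
    s=r.sense();print(s['time_s'],s['eef_pos'],s['ee_rot'],s['contact_force'],s['ft_torque'])
    if i<2:r.capture('wrist')
```

```text
21.7 [0.53490542 0.15964317 0.06283626] [ 3.13816092e+00 -1.04254102e-03 -3.14128481e+00] [-0.40920185  4.28002548  5.46155672] [1.08039945 0.06091432 0.01210226]
21.75 [0.53497574 0.15966005 0.06288274] [ 3.13814292e+00 -8.95427842e-04 -3.14121320e+00] [0.29233654 5.48963557 5.53420657] [ 1.02649277  0.04132063 -0.02017194]
21.8 [0.53496367 0.15963593 0.06285639] [ 3.13814574e+00 -9.36408471e-04 -3.14123252e+00] [-0.80739168  4.89576198  5.46401068] [ 1.06867785e+00  4.88787911e-02 -1.38884442e-04]
```

Call:
step_arm:
  commands:
    - [0,-0.003,0,0,0,0]
    - [0.001,-0.006,0,0,0,0]
    - [0.001,-0.008,0,0,0,0]
    - [0.001,-0.008,0,0,0,0]
    - [0.001,-0.008,0,0,0,0]
    - [0.001,-0.008,0,0,0,0]
    - [0.001,-0.008,0,0,0,0]

```text
time_s: 22.5
eef_pos: [0.5349, 0.1595, 0.0629]
ee_rot: [3.137, -0.001, -3.141]
contact_force: [0.5, 6.9, 5.2]
grip_width: 0.164
grasp_force: 30.6
```

Run:
```python
from plant import r
for i in range(5):
    s=r.sense();print(s['time_s'],s['eef_pos'],s['contact_force'],s['ft_torque'])
    if i<4:r.capture('wrist')
```

```text
22.5 [0.53491992 0.15952892 0.06286126] [0.45901521 6.9231685  5.19204857] [ 1.4920951  -0.01297804 -0.01081497]
22.55 [0.53492823 0.15952024 0.06287757] [0.81434366 5.73300585 4.32251702] [ 1.38814489 -0.02801137 -0.0059345 ]
22.6 [0.53493694 0.15950727 0.06286434] [0.41662647 5.86404564 4.4021167 ] [ 1.43668042 -0.03835067  0.0328765 ]
22.65 [0.53496212 0.15952977 0.06288748] [0.66639857 6.42774431 4.20333271] [ 1.42947827 -0.03722282  0.02789379]
22.7 [0.53490383 0.15954998 0.0628766 ] [0.40570713 6.63051385 4.43589748] [ 1.406087   -0.0038935   0.01794351]
```

Call:
step_arm:
  commands:
    - [0,-0.002,0,0,0,0]
    - [0.001,-0.004,0,0,0,0]
    - [0.001,-0.004,0,0,0,0]
    - [0.001,-0.004,0,0,0,0]
    - [0.001,-0.004,0,0,0,0]
    - [0.001,-0.004,0,0,0,0]

```text
time_s: 23.3
eef_pos: [0.5349, 0.1595, 0.0629]
ee_rot: [3.136, -0.001, -3.141]
contact_force: [0.4, 6.8, 3.5]
grip_width: 0.164
grasp_force: 30.6
```

Call:
step_arm:
  commands:
    - [0,0.005,0,0,0,0]
    - [0,0.01,0,0,0,0]
    - [0,0.015,0,0,0,0]
    - [0,0.018,0,0,0,0]
    - [0,0.018,0,0,0,0]
    - [0,0.018,0,0,0,0]

```text
time_s: 23.9
eef_pos: [0.5349, 0.1596, 0.0628]
ee_rot: [3.139, -0.001, 3.142]
contact_force: [-0.6, 4.4, 4.8]
grip_width: 0.161
grasp_force: 30.7
```

Call:
step_arm:
  commands:
    - [0,0.005,0,0,0,0]
    - [0,0.01,0,0,0,0]
    - [0,0.01,0,0,0,0]

```text
time_s: 24.2
eef_pos: [0.535, 0.1598, 0.0628]
ee_rot: [3.141, -0.001, 3.141]
contact_force: [0.1, 2.1, 5.4]
grip_width: 0.16
grasp_force: 30.7
```

Call:
step_arm:
  commands:
    - [0,0,0,0,0,0]
    - [0,0,0,0,0,0]
    - [0,0,0,0,0,0]
    - [0,0,0,0,0,0]
    - [0,0,0,0,0,0]
  claw: 0.5

```text
time_s: 24.7
eef_pos: [0.5351, 0.1595, 0.0624]
ee_rot: [-3.141, -0.001, 3.141]
contact_force: [-0.5, -0.6, -0.2]
grip_width: 0.5
grasp_force: 0.0
```

Call:
step_arm:
  commands:
    - [0,0,-0.15,0,0,0]
    - [0,0,-0.35,0,0,0]
    - [0,0,-0.6,0,0,0]
    - [0,0,-0.9,0,0,0]
    - [0,0,-0.9,0,0,0]
    - [0,0,-0.9,0,0,0]

```text
time_s: 25.3
eef_pos: [0.5358, 0.1597, 0.1532]
ee_rot: [3.141, 0.001, 3.141]
contact_force: [0.3, 0.4, -0.6]
grip_width: 0.497
grasp_force: 0.0
```

Run:
```python
from plant import r
from h import *
s=r.sense();print(s['time_s'],s['eef_pos'],s['ee_rot'],s['contact_force'])
c=r.capture('wrist');c['s']=s;pickle.dump(c,open('w.pkl','wb'));cv2.imwrite('pics/w4.png',c['image'][:,:,::-1])
```

```text
25.3 [0.53579492 0.15966803 0.15317974] [3.14141184e+00 1.49137527e-03 3.14090361e+00] [ 0.29602188  0.41022697 -0.55886973]
```

View pics/w4.png

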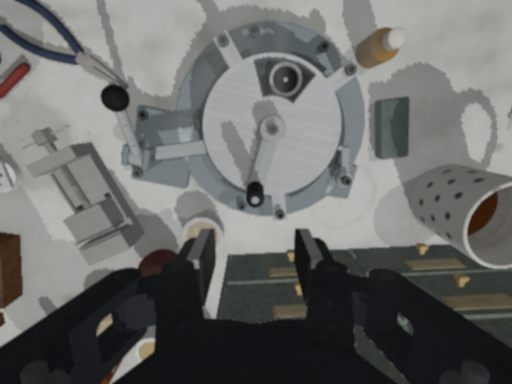

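Call:
step_arm:
  commands:
    - [0.3,-0.35,-0.05,0,0,0]
    - [0.55,-0.67,-0.05,0,0,0]
    - [0.81,-0.99,-0.05,0,0,0]
    - [0.81,-0.99,-0.05,0,0,0]
    - [0.81,-0.99,-0.05,0,0,0]
    - [0.81,-0.99,-0.05,0,0,0]
  claw: 0

```text
time_s: 25.95
eef_pos: [0.4546, 0.0609, 0.1572]
ee_rot: [3.141, -0.0, 3.141]
contact_force: [-0.6, 0.5, 0.5]
grip_width: 0.001
grasp_force: 0.0
```

Run:
```python
from plant import r
from h import *
s=r.sense();print(s['time_s'],s['eef_pos'],s['ee_rot'],s['contact_force'],s['grip_width'])
w=wcam(pickle.load(open('w.pkl','rb')))
im=w['image'].astype(int);m=(im.max(2)<60).astype('uint8')[75:120,90:145]
n,l,st,ce=cv2.connectedComponentsWithStats(m)
for i in range(1,n):
    if st[i,4]>100:p=ce[i]+[90,75];print(st[i],p,onz(w,p,.107),onz(w,(272,127),.063),onz(w,(255,198),.093))
```

```text
25.95 [0.45462559 0.06094076 0.15724409] [ 3.14134598e+00 -2.49501517e-04  3.14111577e+00] [-0.61370626  0.47613805  0.5476233 ] 0.0008684440989350307
[ 12  10  27  26 556] [115.06294964  97.44784173] [0.4572027  0.06116251 0.107     ] [0.47905771 0.1745398  0.063     ] [0.5349616  0.15966347 0.093     ]
```

Call:
step_arm:
  commands:
    - [0,0,0.12,0,0,0]
    - [0,0,0.24,0,0,0]
    - [0,0,0.32,0,0,0]
    - [0,0,0.38,0,0,0]
    - [0,0,0.42,0,0,0]
    - [0,0,0.42,0,0,0]

```text
time_s: 26.55
eef_pos: [0.4541, 0.0609, 0.1152]
ee_rot: [3.142, -0.001, 3.141]
contact_force: [0.4, 0.0, -0.4]
grip_width: 0.001
grasp_force: 0.0
```

Call:
step_arm:
  commands:
    - [0.04,0.01,0.045,0,0,0]
    - [0.08,0.02,0.09,0,0,0]
    - [0.12,0.03,0.14,0,0,0]
    - [0.155,0.037,0.19,0,0,0]
    - [0.185,0.043,0.25,0,0,0]
    - [0.21,0.05,0.305,0,0,0]
    - [0.21,0.05,0.305,0,0,0]

```text
time_s: 27.25
eef_pos: [0.4321, 0.0658, 0.0843]
ee_rot: [3.142, -0.002, 3.141]
contact_force: [-0.8, -0.3, 0.6]
grip_width: -0.004
grasp_force: 0.0
```

Call:
step_arm:
  commands:
    - [0.015,0.004,0.06,0,0,0]
    - [0.03,0.007,0.12,0,0,0]
    - [0.04,0.01,0.18,0,0,0]
    - [0.04,0.01,0.21,0,0,0]
    - [0.04,0.01,0.21,0,0,0]

```text
time_s: 27.75
eef_pos: [0.4288, 0.0667, 0.0636]
ee_rot: [3.142, -0.001, 3.141]
contact_force: [0.7, 0.4, -0.3]
grip_width: -0.001
grasp_force: 0.0
```

Run:
```python
from plant import r
from h import *
s=r.sense();print(s['time_s'],s['eef_pos'],s['ee_rot'],s['contact_force'],s['grip_width'])
c=r.capture('wrist');b=r.capture('scene');c['s']=s;pickle.dump(c,open('w.pkl','wb'))
cv2.imwrite('pics/w5.png',np.hstack([c['image'][100:384,100:450],cv2.resize(b['image'][130:230,240:380],(398,284),interpolation=2)])[:,:,::-1])
```

```text
27.75 [0.42882257 0.0666805  0.06362757] [ 3.14157953e+00 -1.06674509e-03  3.14087402e+00] [ 0.67273643  0.4114047  -0.34007672] -0.0012721052290815436
```

View pics/w5.png

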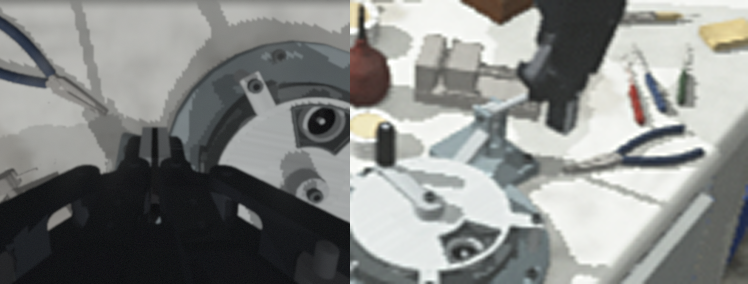

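Call:
step_arm:
  commands:
    - [0.1,0,-0.2,0,0,0]
    - [0.1,0,-0.5,0,0,0]
    - [0.1,0,-0.8,0,0,0]
    - [0,0,-0.98,0,0,0]
    - [-0.2,-0.03,-0.98,0,0,0]
    - [-0.3,-0.057,-0.98,0,0,0]
    - [-0.3,-0.057,-0.98,0,0,0]
    - [-0.3,-0.057,-0.98,0,0,0]

```text
time_s: 28.65
eef_pos: [0.4581, 0.061, 0.1614]
ee_rot: [3.141, -0.002, 3.141]
contact_force: [-0.3, -0.1, -0.4]
grip_width: 0.002
grasp_force: 0.0
```

Call:
step_arm:
  commands:
    - [0,0,0.15,0,0,0]
    - [0,0,0.3,0,0,0]
    - [0,0,0.4,0,0,0]
    - [0,0,0.45,0,0,0]
    - [0,0,0.5,0,0,0]
    - [0,0,0.5,0,0,0]

```text
time_s: 29.25
eef_pos: [0.4589, 0.061, 0.1118]
ee_rot: [3.142, -0.001, 3.141]
contact_force: [-0.7, 0.2, 0.3]
grip_width: -0.004
grasp_force: 0.0
```

Call:
step_arm:
  commands:
    - [0,0,0.02,0,0,0]
    - [0,0,0.04,0,0,0]
    - [0,0,0.04,0,0,0]

```text
time_s: 29.55
eef_pos: [0.4593, 0.061, 0.1082]
ee_rot: [-3.142, 0.0, 3.141]
contact_force: [-0.2, -1.4, 0.2]
grip_width: 0.001
grasp_force: 0.0
```

Call:
step_arm:
  commands:
    - [0,0,0.02,0,0,0]
    - [0,0,0.04,0,0,0]
    - [0,0,0.04,0,0,0]

```text
time_s: 29.85
eef_pos: [0.4591, 0.061, 0.1039]
ee_rot: [3.142, -0.0, 3.141]
contact_force: [0.8, 0.1, 0.6]
grip_width: -0.0
grasp_force: 0.0
```

Call:
step_arm:
  commands:
    - [0,0,-0.2,0,0,0]
    - [0,0,-0.5,0,0,0]
    - [-0.4,0.2,-0.6,0,0,0]
    - [-0.8,0.6,-0.6,0,0,0]
    - [-0.8,0.9,-0.6,0,0,0]
    - [-0.8,0.9,-0.6,0,0,0]
    - [-0.8,0.9,-0.6,0,0,0]

```text
time_s: 30.55
eef_pos: [0.5388, 0.1513, 0.1637]
ee_rot: [-3.141, -0.001, -3.141]
contact_force: [-0.3, -0.4, -0.8]
grip_width: -0.0
grasp_force: 0.0
```

Run:
```python
from plant import r
from h import *
s=r.sense();print(s['time_s'],s['eef_pos'],s['ee_rot'],s['contact_force'])
c=r.capture('wrist');c['s']=s;b=r.capture('scene');pickle.dump((c,b),open('wb.pkl','wb'))
w=wcam(c)
for n,q in(('w',w),('s',b)):
    m=(q['image'].max(2)<60).astype('uint8');_,l,st,ce=cv2.connectedComponentsWithStats(m)
    p=proj(q,(.445,.062,.09));print(n,p)
    for i in range(1,len(st)):
        if st[i,4]>25 and np.hypot(*(ce[i]-p))<60:print(st[i],ce[i])
a=w['image'];x,y=proj(w,(.445,.062,.09)).astype(int)
x0,y0=max(x-90,0),max(y-90,0);A=cv2.resize(a[y0:y0+180,x0:x0+200],(400,360));B=cv2.resize(b['image'][130:220,250:350],(400,360),interpolation=2);print(x0,y0)
cv2.imwrite('pics/w6.png',np.hstack([A,B])[:,:,::-1])
```

```text
30.55 [0.5388153  0.15134975 0.16369854] [-3.14100342e+00 -1.11509334e-03 -3.14062999e+00] [-0.29633978 -0.36436579 -0.8295514 ]
w [141.4002566  79.2744571]
[120  81  26  26 500] [132.662  93.962]
[151 109   7   7  35] [154.02857143 112.11428571]
s [309.11970092 169.41497821]
[303 159   6   7  30] [305.6        162.06666667]
[250 175   5  13  62] [252.         181.29032258]
51 0
```

View pics/w6.png

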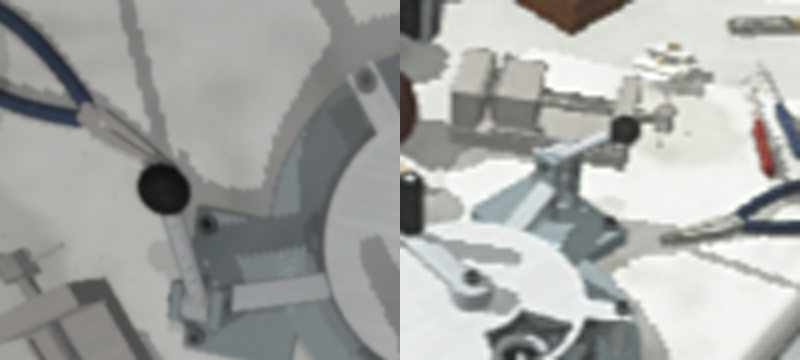

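Run:
```python
from h import *
c,b=pickle.load(open('wb.pkl','rb'));w=wcam(c)
print(tri(w,(132.7,94),b,(305.8,162)))
for z in(.08,.09,.1,.107,.115):print(onz(w,(132.7,94),z),onz(b,(305.8,162),z))
print(w['position'])
# sanity: handle/hub via wrist
print(proj(w,(.4783,.1759,.063)),proj(b,(.4783,.1759,.063)))
```

```text
(array([0.45697722, 0.05992707, 0.1046295 ]), np.float64(4.7214177076793054e-05))
[0.45520231 0.0498491  0.08      ] [0.47195004 0.03195178 0.08      ]
[0.4559298 0.0539484 0.09     ] [0.46586604 0.04330056 0.09      ]
[0.45665729 0.0580477  0.1       ] [0.45978203 0.05464934 0.1       ]
[0.45716653 0.06091721 0.107     ] [0.45552323 0.06259349 0.107     ]
[0.45774852 0.06419665 0.115     ] [0.45065603 0.07167251 0.115     ]
[0.47314538 0.15095589 0.32664403]
[282.22349319 122.62333953] [268.20305707 198.36999431]
```

Run:
```python
from h import *
c,b=pickle.load(open('wb.pkl','rb'));w=wcam(c)
print(proj(b,(.4288,.0667,.0636)),'seen tip ~314.6,175.8')
print('tcp now in scene',proj(b,w['s']['eef_pos']))
for y in(.06,.067,.075):
  for z in(.07,.08,.09,.1): print(y,z,proj(b,(.4288,y,z)).round(1),end=' ')
# in wrist cam: tip location (constant) vs proj of TCP and of points behind
for dz in(0,.01,.02,.03):print(dz,proj(w,np.array(w['s']['eef_pos'])+[0,0,dz]))
# dark tip of fingers in current scene image
x,y=proj(b,w['s']['eef_pos']).astype(int);g=b['image'][y-25:y+12,x-14:x+15].max(2)
for row in g[::2,::2]:print(' '.join('%3d'%v for v in row))
im=w['image'].max(2);x,y=proj(w,w['s']['eef_pos']).astype(int)
print(x,y)
for row in im[y-40:y+44:4,x-40:x+44:4]:print(' '.join('%3d'%v for v in row))
```

```text
[312.86822695 181.94022292] seen tip ~314.6,175.8
tcp now in scene [253.85828169 146.64930471]
0.06 0.07 [314.7 178.4] 0.06 0.08 [315.1 175.1] 0.06 0.09 [315.6 171.7] 0.06 0.1 [316.  168.4] 0.067 0.07 [313.1 179.9] 0.067 0.08 [313.5 176.6] 0.067 0.09 [314.  173.3] 0.067 0.1 [314.4 169.9] 0.075 0.07 [311.3 181.7] 0.075 0.08 [311.7 178.4] 0.075 0.09 [312.1 175. ] 0.075 0.1 [312.6 171.6] 0 [255.16685531 226.58434923]
0.01 [255.19112475 233.01509619]
0.02 [255.21841098 240.24521106]
0.03 [255.24931377 248.43361832]
 32  32  36  37  39  35  47  48  40  38  36  32 184 226 223
 85  39  33  37  38  37  38  39  41  33  51 114 226 221 222
127 131  75  45  35  36  39  38  37  39  98 184 227 223 218
140 141 146 124  75  38  39  37  51  83  72 113 188 216 224
254 253 198 123 102  39  45  38  75 103  76 111 136 142 195
226 228 167 223 193  41  42  41  83 106  78 196 226 227 224
227 232  86 160 189  41  48  42  85 104  78 208 223 224 223
226 231  85 151 163  37  44  43  88  95  83 225 225 225 224
227 219  57 150 230  86  43  43  89  96  92 227 226 228 227
233 226  61 176 156 126 121  58  94  95 201
[... 1628 characters left out ...]
 178 178 183 181 179 176 174
174 175 167 185  70  35  33  79  79  60  20  77  83  79  41  34 119 182 179 176 175
173 165 187 142  38  32  38  80  80  52  21  74  83  82  39  30  27 171 177 174 172
184 190 181  88  36  33  46  78  78  54  20  76  82  83  38  31  27 111 128 126 114
182 177 175  50  35  29  53  78  79  48  23  73  81  82  40  26  25  41  59  60 146
181 181 173  35  35  27  64  79  78  48  23  68  74  76  42  28  24  30  61  61 103
180 181 158  35  33  29  32  63 104  66  26  81  79  47  30  27  24  22  59  56  58
181 151  36  33  31  29  27  21  32  56  28  75  31  31  32  26  25  21  26  85  86
180  53  35  30  35  36  30  22  23  38  24  50  28  31  29  32  28  24  22  72 102
```

Call:
step_arm:
  commands:
    - [0.27,-0.3,0,0,0,0]
    - [0.54,-0.6,0,0,0,0]
    - [0.81,-0.91,0,0,0,0]
    - [0.81,-0.91,0.3,0,0,0]
    - [0.81,-0.91,0.55,0,0,0]
    - [0.81,-0.91,0.6,0,0,0]
    - [0.81,-0.91,0.6,0,0,0]

```text
time_s: 31.35
eef_pos: [0.4573, 0.0593, 0.1039]
ee_rot: [-3.142, -0.002, 3.14]
contact_force: [-0.1, 0.1, -0.4]
grip_width: 0.003
grasp_force: 0.0
```

Call:
step_arm:
  commands:
    - [0,0,0.03,0,0,0]
    - [0,0,0.06,0,0,0]
    - [0,0,0.09,0,0,0]
    - [0,0,0.11,0,0,0]
    - [0,0,0.11,0,0,0]

```text
time_s: 31.85
eef_pos: [0.4584, 0.0601, 0.0932]
ee_rot: [3.142, 0.0, 3.141]
contact_force: [-0.4, -1.1, -0.2]
grip_width: 0.003
grasp_force: 0.0
```

Call:
step_arm:
  commands:
    - [0.005,0,0.02,0,0,0]
    - [0.01,0,0.04,0,0,0]
    - [0.02,0.003,0.05,0,0,0]
    - [0.02,0.003,0.05,0,0,0]

```text
time_s: 32.25
eef_pos: [0.4539, 0.061, 0.0884]
ee_rot: [3.14, -0.004, 3.142]
contact_force: [-6.7, 2.1, 10.5]
grip_width: -0.004
grasp_force: 4.9
```

Call:
step_arm:
  commands:
    - [-0.02,0,0,0,0,0]
    - [-0.03,0,0.02,0,0,0]
    - [-0.03,0,0.04,0,0,0]
    - [-0.03,0,0.05,0,0,0]
    - [-0.03,0,0.05,0,0,0]

```text
time_s: 32.75
eef_pos: [0.4589, 0.0606, 0.0834]
ee_rot: [3.141, -0.0, 3.141]
contact_force: [0.5, -0.4, 2.6]
grip_width: 0.001
grasp_force: 1.2
```

Call:
step_arm:
  commands:
    - [0.01,0.002,0.02,0,0,0]
    - [0.025,0.005,0.04,0,0,0]
    - [0.04,0.01,0.06,0,0,0]
    - [0.04,0.01,0.06,0,0,0]

```text
time_s: 33.15
eef_pos: [0.4552, 0.0614, 0.0772]
ee_rot: [3.141, 0.0, 3.141]
contact_force: [-0.2, 1.7, 3.9]
grip_width: -0.003
grasp_force: 1.3
```

Run:
```python
from plant import r
from h import *
s=r.sense();print(s['time_s'],s['eef_pos'],s['contact_force'])
b=r.capture('scene');p,q=proj(b,(.4783+.973*.05+.23*-.118,.1759-.23*.05-.973*.118,.052)),0
print('pivot',p)
for ph in(50,45,40,35,30,20,10,1):
    a=np.radians(ph);h=.05-.072*np.cos(a);print(ph,proj(b,(.4783+.973*h+.23*-.118,.1759-.23*h-.973*.118,.052+.072*np.sin(a))).round(1))
g=b['image'][150:186,286:326].max(2)
print('    ',' '.join('%3d'%v for v in range(286,326,2)))
for i,row in enumerate(g[::2,::2]):print(150+2*i,' '.join('%3d'%v for v in row))
```

```text
33.15 [0.45518132 0.06140552 0.07721872] [-0.174969    1.70915928  3.8881639 ]
pivot [291.19728438 170.1843004 ]
50 [306.6 161.6]
45 [307.9 164. ]
40 [309.  166.5]
35 [309.9 169. ]
30 [310.8 171.5]
20 [311.9 176.4]
10 [312.4 181.1]
1 [312.2 185. ]
     286 288 290 292 294 296 298 300 302 304 306 308 310 312 314 316 318 320 322 324
150 199 233 226 237 121  44  50  50  48  50  61  56  49  48  63 151 124 128 151 172
152 109 214 225 226 207  73  44  47  49  51  51  51  51 112 162 138 130 115 152 157
154 162 142 150 127 114 135 151  77  46  50  53  49  62 104 198 175 195 223 227 198
156 132 123 124 121 137 132 119 133  51  49  50  81  93 147 185 160 182 229 228 228
158 198 197 193 193 192 162 162 148  54  57  53  95  90 139 144 161 144 229 224 226
160 195 194 194 193 192 187 189 194  58  58  51 103  93 119 135 134 189 229 226 227
162 175 195 192 194 190 187 192 148  45  52  53 108  82 169 138 135 176 230 221 229
164 137 161 189 192 186 188 194 192  85  51  49 119  96 189 195 199 233 230 227 227
166 131 194 216 181 133 111 127 151 133 117  98 113  69 171 165 190 223 226 227 227
168 185 181 179 234 213 213 214 214 216 218  73  49  49  80 191 202 219 223 226 227
170 126 151 134 158 158 159 157 161 173 182  51  57  53  56 208 212 226 229 227 229
172  85 104  94  88  81 211 220 217 214 146 109  43  40 154 240 239 239 239 238 242
174 133 108 106  94  91 230 226 226 226 223 220 205 219 250 244 243 242 243 243 244
176 198 121 106  83 105 233 226 226 226 226 222 226 245 244 243 243 244 244 243 243
178 219 159 118 103 124 233 228 227 225 224 225 243 244 243 243 244 245 245 243 243
180 182  89 132 121  87 121 225 226 226 226 225 242 243 244 244 245 245 245 245 244
182 113  98 122 101  93  99  99 198 230 230 226 238 244 244 243 244 243 244 245 243
184 129 101 119 120 120 121 122 107  82 183 193 224 245 245 242 242 243 243 245 245
```

Call:
step_arm:
  commands:
    - [0.015,0.003,0.025,0,0,0]
    - [0.03,0.006,0.05,0,0,0]
    - [0.045,0.01,0.075,0,0,0]
    - [0.055,0.012,0.1,0,0,0]
    - [0.068,0.015,0.13,0,0,0]
    - [0.08,0.018,0.16,0,0,0]
    - [0.09,0.02,0.19,0,0,0]
    - [0.1,0.023,0.22,0,0,0]
    - [0.1,0.023,0.22,0,0,0]

```text
time_s: 34.1
eef_pos: [0.4449, 0.0635, 0.0547]
ee_rot: [-3.141, -0.001, 3.141]
contact_force: [-0.4, -0.6, 1.1]
grip_width: 0.001
grasp_force: 0.4
```

Call:
step_arm:
  commands:
    - [0.01,0.002,0.04,0,0,0]
    - [0.015,0.003,0.08,0,0,0]
    - [0.02,0.004,0.12,0,0,0]
    - [0.02,0.004,0.15,0,0,0]
    - [0.02,0.004,0.15,0,0,0]

```text
time_s: 34.6
eef_pos: [0.4429, 0.0641, 0.041]
ee_rot: [3.141, -0.0, 3.141]
contact_force: [-6.9, -0.1, 19.4]
grip_width: -0.006
grasp_force: 9.8
```

Call:
step_arm:
  commands:
    - [0.02,0.005,0.01,0,0,0]
    - [0.02,0.005,0.02,0,0,0]
    - [0.02,0.005,0.02,0,0,0]

```text
time_s: 34.9
eef_pos: [0.443, 0.0642, 0.0405]
ee_rot: [-3.141, 0.004, 3.141]
contact_force: [-6.9, -0.6, 31.6]
grip_width: -0.005
grasp_force: 15.1
```

Run:
```python
from plant import r
from h import *
s=r.sense();print(s['time_s'],s['eef_pos'],s['contact_force'])
b=r.capture('scene')
g=b['image'][160:200,290:330].max(2)
print('    ',' '.join('%3d'%v for v in range(290,330,2)))
for i,row in enumerate(g[::2,::2]):print(160+2*i,' '.join('%3d'%v for v in row))
```

```text
34.9 [0.44295671 0.06420087 0.04046793] [-6.86067747 -0.56855954 31.60074237]
     290 292 294 296 298 300 302 304 306 308 310 312 314 316 318 320 322 324 326 328
160 194 153  60 103 125  96  63  68  57  50  51  50  50  48  47  54 182 218 229 227
162 193 169  49  96 111  68  65  53  60  55  53  49  49  45 158 209 226 229 229 228
164 191 195 151  54  65  59  54  51  48  52  55  53  48  45 172 220 228 227 228 228
166 216 184 159  92  45  46  49  49  50  53  54  49  47  83 194 215 228 227 227 227
168 166 134 115 131  91  47  43  50  50  50  49  48 106 183 188 191 212 227 227 228
170 131 233 131 129 116 113  99  56  51  50  51  60 105 198 193 199 230 228 231 234
172  98 139 235 193 215 220 221  86  49  50  70 104 109 221 216 228 240 241 243 242
174 112  96 162 214 192 205 230  73  54  51  79  96 160 227 223 225 244 244 244 243
176 106  79 100 192 178 201 188  54  54  51  96  83 187 227 225 238 244 242 243 244
178 111  90 139 239 214 173 192  57  52  51  96  89 198 227 238 246 244 243 243 244
180 144 134  85 122 226 227 189 169 107  53 111  92 229 232 245 245 246 244 242 244
182 125 119 117  92  96 198 234 220 180  61  81  41 122 249 244 244 244 243 242 244
184 117 117  97  96  95  82  74 184 167  54  51  45  80 248 243 243 245 245 239 214
186 153 148  98  95  96  88  70  81 134  77  45  48 144 194 186 240 208 191 150 171
188 175 112  97  95  93 134 155 109 108 146 132 172 186 180 141 159 176 141 114  99
190 119 122 124 109 141 141  89  82 111 143 143 185 168 101 103 106 111 121 162 179
192 135 118 121 150 129  94  91 144 144 144 139 166 185 186 183 186 249 246 246 246
194 233 131 126 117  92 123 170 175 142 153 189 230 248 247 230 182 171 211 238 240
196 234 222 161 183 173 170 165 171 182 239 240 241 241 241 240 240 189 166 172 236
198 230 233 215 176 178 173 176 242 234 230 229 233 234 236 236 236 238 223 170 172
```

Call:
step_arm:
  commands:
    - [0,0,-0.05,0,0,0]
    - [0,0,-0.2,0,0,0]
    - [0,0,-0.45,0,0,0]
    - [0,0,-0.75,0,0,0]
    - [0,0,-1,0,0,0]
    - [0,0,-1,0,0,0]

```text
time_s: 35.55
eef_pos: [0.4442, 0.0643, 0.1408]
ee_rot: [-3.141, 0.006, 3.141]
contact_force: [1.0, 0.6, -0.5]
grip_width: 0.001
grasp_force: 0.0
```

Call:
step_arm:
  commands:
    - [0.2,-0.3,-0.5,0,0,0]
    - [0.4,-0.6,-0.8,0,0,0]
    - [0.6,-0.9,-0.8,0,0,0]
    - [0.6,-0.9,-0.8,0,0,0]
    - [0.6,-0.9,-0.8,0,0,0]
    - [0.6,-0.9,-0.8,0,0,0]

```text
time_s: 36.15
eef_pos: [0.3813, -0.0251, 0.2173]
ee_rot: [3.141, -0.001, 3.141]
contact_force: [0.5, -0.3, 0.6]
grip_width: -0.003
grasp_force: 0.0
```

Run:
```python
from plant import r
from h import *
s=r.sense();print(s['time_s'],s['eef_pos'],s['contact_force'])
b=r.capture('scene')
m=(b['image'].max(2)<60).astype('uint8');_,l,st,ce=cv2.connectedComponentsWithStats(m)
for i in range(1,len(st)):
    if st[i,4]>15 and np.hypot(*(ce[i]-[290,185]))<50:print(st[i],ce[i])
old=pickle.load(open('wb.pkl','rb'))[1]
print('handle exp',proj(b,(.535,.1597,.08)))
_,l,st,ce=cv2.connectedComponentsWithStats((old['image'].max(2)<60).astype('uint8'))
for i in range(1,len(st)):
    if st[i,4]>15 and np.hypot(*(ce[i]-[290,185]))<50:print('old',st[i],ce[i])
d=(np.abs(b['image'].astype(int)-old['image']).max(2)>60)[195:260,205:330];print('changed px in fixture/bystander area',d.sum())
```

```text
36.15 [ 0.381275   -0.02505259  0.21725756] [ 0.4989026  -0.33964861  0.56025187]
[250 175   5  13  62] [252.         181.29032258]
[308 181   6   6  27] [310.74074074 183.44444444]
handle exp [252.47164574 178.6942624 ]
old [245 158   8   9  16] [249.375 163.   ]
old [303 159   6   7  30] [305.6        162.06666667]
old [250 175   5  13  62] [252.         181.29032258]
changed px in fixture/bystander area 17
```

Call:
step_arm:
  commands:
    - [-0.25,0.45,0,0,0,0]
    - [-0.49,0.91,0.2,0,0,0]
    - [-0.49,0.91,0.5,0,0,0]
    - [-0.49,0.91,0.9,0,0,0]
    - [-0.49,0.91,1,0,0,0]
    - [-0.49,0.91,1,0,0,0]

```text
time_s: 36.8
eef_pos: [0.4284, 0.0662, 0.1165]
ee_rot: [3.141, -0.005, -3.141]
contact_force: [0.3, -0.2, 0.1]
grip_width: -0.0
grasp_force: 0.0
```

Call:
step_arm:
  commands:
    - [0,0,0.2,0,0,0]
    - [0,0,0.4,0,0,0]
    - [0,0,0.6,0,0,0]
    - [0,0,0.7,0,0,0]
    - [0,0,0.73,0,0,0]
    - [0,0,0.73,0,0,0]

```text
time_s: 37.4
eef_pos: [0.4309, 0.0654, 0.0459]
ee_rot: [3.142, 0.001, 3.141]
contact_force: [0.1, -0.0, 0.8]
grip_width: 0.001
grasp_force: 0.0
```

Call:
step_arm:
  commands:
    - [0,0,0.02,0,0,0]
    - [0,0,0.04,0,0,0]
    - [0,0,0.04,0,0,0]
    - [0,0,0.04,0,0,0]

```text
time_s: 37.8
eef_pos: [0.4313, 0.0655, 0.0421]
ee_rot: [-3.141, 0.002, 3.141]
contact_force: [-0.6, -0.3, 5.8]
grip_width: 0.001
grasp_force: 2.4
```

Call:
step_arm:
  commands:
    - [0,0,0.02,0,0,0]
    - [0,0,0.03,0,0,0]
    - [0,0,0.03,0,0,0]
    - [0,0,0.03,0,0,0]

```text
time_s: 38.2
eef_pos: [0.4314, 0.0655, 0.041]
ee_rot: [-3.141, 0.003, 3.141]
contact_force: [-7.9, 0.4, 29.9]
grip_width: -0.002
grasp_force: 15.0
```

Call:
step_arm:
  commands:
    - [0,0,-0.05,0,0,0]
    - [0,0,-0.2,0,0,0]
    - [0,0,-0.45,0,0,0]
    - [0,0,-0.75,0,0,0]
    - [0,0,-1,0,0,0]
    - [0,0,-1,0,0,0]

```text
time_s: 38.8
eef_pos: [0.433, 0.0655, 0.1415]
ee_rot: [-3.142, 0.007, 3.141]
contact_force: [0.6, -0.0, 0.0]
grip_width: -0.003
grasp_force: 0.0
```

Call:
step_arm:
  commands:
    - [-0.4,0.2,-0.2,0,0,0]
    - [-0.7,0.5,-0.2,0,0,0]
    - [-1,0.9,-0.2,0,0,0]
    - [-1,0.9,-0.2,0,0,0]
    - [-1,0.9,-0.2,0,0,0]
    - [-1,0.9,-0.2,0,0,0]

```text
time_s: 39.4
eef_pos: [0.529, 0.1549, 0.1572]
ee_rot: [-3.141, -0.002, 3.141]
contact_force: [-0.7, -0.3, -0.4]
grip_width: 0.001
grasp_force: 0.0
```

Run:
```python
from plant import r
from h import *
s=r.sense();print(s['time_s'],s['eef_pos'],s['contact_force'])
c=r.capture('wrist');c['s']=s;w=wcam(c);b=r.capture('scene')
res={}
for n,q,e in(('w',w,proj(w,(.4298,.0662,.052))),('s',b,(312,184))):
    _,l,st,ce=cv2.connectedComponentsWithStats((q['image'].max(2)<70).astype('uint8'))
    k=[i for i in range(1,len(st)) if st[i,4]>15 and np.hypot(*(ce[i]-e))<25]
    print(n,e,[(st[i],ce[i]) for i in k])
    if k:res[n]=ce[min(k,key=lambda i:np.hypot(*(ce[i]-e)))]
if len(res)==2:print(tri(w,res['w'],b,res['s']))
for ph in(1,5,10):
    a=np.radians(ph);h=.05-.072*np.cos(a);P=(.4783+.973*h+.23*-.118,.1759-.23*h-.973*.118,.052+.072*np.sin(a));print(ph,P,proj(w,P),proj(b,P))
```

```text
39.4 [0.52896242 0.15485448 0.15724915] [-0.73245644 -0.30151076 -0.43472484]
w [155.23123753  77.73564   ] [(array([143,  74,  21,  21, 326], dtype=int32), array([152.88650307,  83.90490798]))]
s (312, 184) [(array([308, 181,   6,   6,  32], dtype=int32), array([310.5, 183.5]))]
(array([0.43529768, 0.06442211, 0.05383057]), np.float64(0.0004604284220270784))
1 (np.float64(0.42976466986812384), np.float64(0.06614347783178985), np.float64(0.05325657326348441)) [154.67877177  77.50127472] [312.19142836 184.99216284]
5 (np.float64(0.43002058423048467), np.float64(0.06608298420039933), np.float64(0.058275213477831385)) [152.65126846  77.0338265 ] [312.32873048 183.31867142]
10 (np.float64(0.4308183080549768), np.float64(0.06589441638988218), np.float64(0.06450266879201898)) [149.94354812  77.03738505] [312.35007837 181.11980879]
```

```bash
python3 -c "
from plant import r
print(r.job_done())"
```

```text
the job is handed in; nothing more can be done
None
```

The job is handed in: the empty nest stands in the window, the tooth was drawn onto the pawl with about 6 to 7 N at the handle, and the clamp lever measured down at its stop. The first try at the lever missed the ball and touched nothing; the hand-in call returned no verdict.

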